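Measure the free room in the bread tray

TASK

Measure how much room is left in the bread tray: pick up the tape measure, stand it in the tray and hook its steel end over the outside of the tray's free end rim, then draw the case straight back against its spring until its back touches the metal divider. Only then press the lock plate on top down, while the case is still held back, so that the tape stays drawn out and hooked when you let go. Leave the loaf in the tray and the bread roll beside it where they are.

Things in the scene. Friction and masses are not known exactly. Their poses are not given: they have to be found in the camera images.
- tape_center (a point): Tape measure, loose, 0.55 kg: plain grey case 120 mm long (x), 44 mm wide (y), deck 30 mm above its underside. x points to the nose, where the blade comes out; a hump 32 mm long at the back end rises to 52 mm. This point is in the case, 55 mm behind the nose, 65 mm ahead of the back, 20 mm above the underside. It starts upright on the counter, blade wound in, unlocked, nose roughly to the robot's left.
- tape_back (a point): Centre of the case's flat back face, 65 mm behind tape_center and 20 mm above its underside; axes as the case's.
- hook_tip (a point): Steel hook on the blade's end: a lip 24 mm wide, 3 mm thick, hanging 12 mm below the blade. The point is the middle of its lower edge, on the face towards the case; axes as the case's. Blade wound in, it lies 85 mm ahead of tape_center, 4 mm above the level of the case's underside. The blade is stiff and its underside runs 16 mm above the case's underside.
- lock_top (a point): Top centre of the lock plate, black, ribbed, 44 x 30 mm, on the deck ahead of the hump: 24 mm ahead of the hump's upright front face, 9 mm behind tape_center, 36 mm above the underside when unlocked. The hump stands 16 mm above the plate: shut fingers lowered over the plate can drag the case back by the hump, ungrasped, and then press. Over about 5 N on the plate presses it.
- lock (a joint): How far the lock plate is pressed, m: 0 unlocked, about 0.0036 to 0.0045 when fully pressed, where it bears on the blade and stops. It stays where it is left and cannot be raised again by hand. Pressing it to the stop takes 8 to 15 N; then the blade can no longer move in or out by its spring.
- blade (a joint): How far the blade is drawn out, m: 0 wound in, at most 0.097. The spring pulls it in with 4.2 N at 0 to 4.7 N at full length; let go unlocked, the case is drawn back to the hook.
- tray_edge (a point): Bread tray, fixed: 350 x 190 mm outside, plywood floor 6 mm thick, light wooden rim all round, 10 mm thick and 13 mm high above the floor. This point is the middle of the free end's rim, on its top outer edge, 19 mm above the counter. x points out of the tray along its length, z up. The free end is to the robot's left; the room to measure runs from here along -x to the divider.
- divider_face (a point): Aluminium divider standing fixed across the tray, 150 mm wide, 24 mm thick, 40 mm high above the tray floor. This point is the middle of the face that looks to the free end, 20 mm above the tray floor; x points from that face to the free end, as the tray's x. The face is 185 to 238 mm from the outside of the free end's rim.
- tray_loaf: Bystander: small loaf 145 x 60 x 50 mm lying across the tray behind the divider; origin under its centre.
- roll: Bystander: bread roll 100 x 75 x 50 mm on the counter, beyond the tape measure; origin under its centre.
There are look-alikes about, which are no part of the job. Of the things that look like the part that bears tape_center, take the one that is farthest to the robot's left at the start.

How it is judged (in metres and radians):
On the way, in this order (a step that is already met when the one before it is completed fails the run):
1. the tape stands in the tray with its hook down outside the free end's rim (x of hook_tip in the frame of tray_edge between -0.003 and 0.025 m and y of hook_tip in the frame of tray_edge between -0.07 and 0.07 m and z of hook_tip in the frame of tray_edge below -0.005 m and angle between tape_center's own z axis and vertical below 0.09 rad), for 0.2 s.
2. the case is drawn back, unlocked, until its back is at the divider, hook tight on the rim (x of hook_tip in the frame of tray_edge between -0.003 and 0.004 m and y of hook_tip in the frame of tray_edge between -0.07 and 0.07 m and z of hook_tip in the frame of tray_edge below -0.005 m and angle between tape_center's own z axis and vertical below 0.09 rad and x of tape_back in the frame of divider_face between -0.004 and 0.006 m and y of tape_back in the frame of divider_face between -0.07 and 0.07 m and angle between the x axis of tape_center and the x axis of tray_edge, either way round below 0.12 rad and value of joint blade above 0.025 m), for 0.2 s.
3. the lock plate is pressed (value of joint lock above 0.003 m), for 0.2 s.
At the end, for the whole second after the job is handed in: The hook hangs at least 5 mm down over the outside of the free end's rim and sits against it (within 4 mm), the case stands upright (within 5 degrees) along the tray (within 7 degrees) with its back within 6 mm of the divider, the lock plate is pressed at least 3 mm and the blade is still (all of step 2 and value of joint lock above 0.003 m and velocity of joint blade between -0.003 and 0.003 m/s); the robot touches nothing.
It fails at once if the loaf in the tray or the roll is moved by more than 25 mm (distance of any of tray_loaf, roll from where it was at the start of the episode above 0.025 m).
It also fails if it takes over 43 s, if anything falls off the work surface, if the arm or the gripper's body presses on something with over 40 N, if the wrist force passes 120 N, or if a joint passes its speed limit or range.

ROBOT

A 6-joint arm with a two-finger parallel gripper is mounted at the origin on the work surface. World frame = base frame: x ahead of the robot, y to its left, z up, the work surface at z = 0. Lengths are in m, angles in degrees, forces in N, time in s.
With the tool pointing down it reaches from about 0.375 to 0.9 m from the base axis. Payload 3.1 kg.
Tool frame: the origin (TCP) lies on the front face of the gripper's body, between the roots of the fingers; the fingertips stand 70 mm ahead of it and the grasp point (between the pads) lies 51 mm ahead of it (bot.tip_extent is the distance from the TCP to the fingertips, in m); z points along the fingers, x is the direction in which the jaws open and shut, and the axes are right-handed (so a half turn about z gives the same grasp; the last joint's range is limited). The gripper opens to 87 mm and grips with 3 to 60 N. Pads are 19 mm wide; open, the fingers measure 117 mm over their backs; the gripper's body (75 mm by 190 mm) begins 51 mm behind the grasp point.
Start: joints at [66.148, 30.224, 82.088, -0, 67.689, -10.227], TCP at [0.147, 0.607, 0.292] pointing down, gripper open.
Joint ranges: [-176.69, 176.69], [-43.24, 126.21], [12.49, 139.97], [-82, 262], [0, 151.66], [-163.58, 163.58]. Speed limits (degrees/s): [159.86, 159.86, 180, 180, 180, 180].

INTERFACE

Orientations are given as a 3x3 rotation matrix whose columns are the frame's x, y, z axes.
In Python, from rig import bot, viewer, ticket gives the robot as it stands. The module is installed in compiled form; this text tells all that it offers.
- The arm moves only by the tool arm_command, never from a script. Its argument "targets" is a list of rows, each an object with "rot": the turn, a rotation vector about the tool's x, y, z in degrees, a list of three; "offset": the shift along the tool's x, y, z in cm, a list of three; "gripper": the closure, from 0 (fully open) to 1 (shut). A call has 1 to 8 rows; each row is the pose to reach, as a shift and turn from the pose commanded when the call began, along the tool's axes at that moment; what a row does not reach only later rows make up. A row lasts 1/10 s, in which the tool goes at most 50 mm and 8.59 degrees, less where a joint would pass 70% of its speed; a pose out of reach is approached as far as the arm can. A call with a gripper value outside its range is refused whole. The fingers move at their own pace and stop on an object; the grip force is fixed at half the most. Time passes only in rows, so rows that repeat a pose let the fingers close. It gives the time, the measured TCP pose, the force and the opening at its end, in the units of the state.
- bot.read_state(): the state, without advancing time (a new reading comes with each control period).
- viewer.capture(name): name is "scene" or "side" or "wrist"; returns a dict with "frame" (420x560x3 uint8, red, green, blue), "fx", "fy", "cx", "cy" (pixels), "D" ([k1, k2, p1, p2, k3] as OpenCV has them; the pictures are not rectified), "view" (4x4, takes a point from world to camera coordinates). Camera axes: x right, y down, z forward; pixel columns grow to the right and rows downward; lengths in m; the calibration is good to about 2 mm. A picture is of the moment at which its call begins. There is no depth.
- ticket.hand_in(): hands the job in, once; it reports no verdict.
The state is a dict: "time_s": time; "joint_positions": joint angles; "qvel": joint speeds; "tau": joint torques, N m; "position": TCP position; "tcp_rot": TCP orientation; "force": force on the tool from outside, world axes, zero at the start; "moment": the same for the moment, N m; "opening": opening from 0.0 (shut) to 1.0 (fully open).
Only numpy, scipy, OpenCV 4.12 (cv2) and the standard library are available. Lean on these libraries where they do the work, as an engineer would, in place of code of your own. Each camera call takes 0.05 s, during which the arm holds its last target. There are 200 camera calls.

## Working session

There is one attempt and no reset: what is moved stays moved. The work goes in short steps, Python scripts to look and compute and a tool call to move; the robot and the scene stay as the last step left them, time stands still between calls to the robot, and variables do not carry over. Pictures are saved under pics/ and viewed, about 8 in all and at most 12, crops included, and the job is handed in when it is done.

Besides the shell and the picture viewer there is one more tool, called as a command line: name --argument value ..., lists and objects as JSON in quotes. arm_command: Moves the arm, as the interface text tells. Its arguments: {"type":"object","properties":{"targets":{"type":"array"}},"required":["targets"]}

```bash
mkdir -p pics; python3 - <<'E'
from rig import bot, viewer
import cv2, numpy as np, pickle
s=bot.read_state(); print(s['time_s'],s['position'],s['tcp_rot'],s['force'],s['opening'],bot.tip_extent)
d={}
for n in ("scene","side"):
    c=viewer.capture(n); d[n]=c
    print(n,c['fx'],c['cx'],c['cy'],c['D'],np.round(c['view'],3).tolist())
    cv2.imwrite(f'pics/{n}0.png',c['frame'][:,:,::-1])
pickle.dump(d,open('c0.pkl','wb'))
E
```

```text
0.0 [0.14693311 0.60686601 0.29125926] [[ 2.35540998e-01  9.71863984e-01 -9.14202381e-04]
 [ 9.71861987e-01 -2.35542408e-01 -2.01327681e-03]
 [-2.17196465e-03 -4.14269314e-04 -9.99997555e-01]] [-0.12899472  0.52556908  0.0467504 ] 0.9981740312908319 0.0697
scene 522.6862189789056 273.6638500907152 200.66330922933977 [-0.16870102  0.          0.          0.          0.        ] [[-0.785, 0.619, -0.023, 0.454], [0.411, 0.493, -0.767, -0.082], [-0.463, -0.612, -0.641, 1.327], [0.0, 0.0, 0.0, 1.0]]
side 530.6335002273324 286.28257238443047 213.45850899051632 [0.02687762 0.         0.         0.         0.        ] [[0.88, -0.475, -0.015, -0.487], [-0.312, -0.555, -0.771, 0.159], [0.358, 0.683, -0.636, 1.355], [0.0, 0.0, 0.0, 1.0]]
```

View pics/scene0.png

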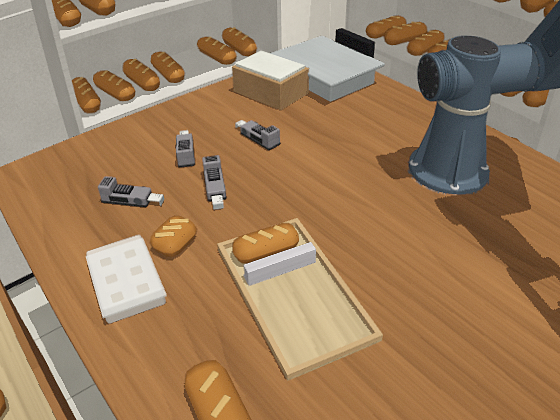

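View pics/side0.png

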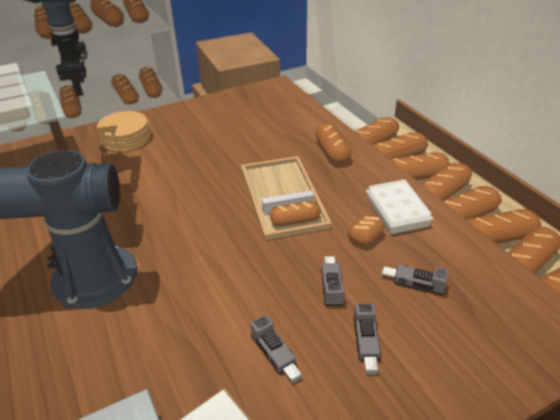

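The scene view shows the tray, with corners near (222,245), (297,222), (381,335), (290,375), and the divider at (280,263). There are four tapes at about (213,180), (185,150), (125,193) and (260,133). The side view shows the same tapes at (333,282), (367,330), (415,278) and (275,348). Next I'll work out their positions and enlarge the relevant parts.

```bash
cat > h.py <<'E'
import cv2, numpy as np
def ray(c,uv):
    K=np.array([[c['fx'],0,c['cx']],[0,c['fy'],c['cy']],[0,0,1]])
    p=cv2.undistortPoints(np.array(uv,float).reshape(-1,1,2),K,np.array(c['D'])).reshape(-1,2)
    V=np.array(c['view']); R,t=V[:3,:3],V[:3,3]
    return -R.T@t, np.c_[p,np.ones(len(p))]@R
def onz(c,uv,z):
    o,d=ray(c,uv); return o+d*((z-o[2])/d[:,2])[:,None]
def proj(c,P):
    K=np.array([[c['fx'],0,c['cx']],[0,c['fy'],c['cy']],[0,0,1]]); V=np.array(c['view'])
    return cv2.projectPoints(np.array(P,float).reshape(-1,1,3),cv2.Rodrigues(V[:3,:3])[0],V[:3,3],K,np.array(c['D']))[0].reshape(-1,2)
def tri(c1,uv1,c2,uv2):
    o1,d1=ray(c1,[uv1]);o2,d2=ray(c2,[uv2]);d1=d1[0]/np.linalg.norm(d1);d2=d2[0]/np.linalg.norm(d2)
    s=np.linalg.lstsq(np.c_[d1,-d2],o2-o1,rcond=None)[0]
    a,b=o1+s[0]*d1,o2+s[1]*d2; return (a+b)/2,np.linalg.norm(a-b)
E
python3 - <<'E'
from h import *; import pickle
d=pickle.load(open('c0.pkl','rb'))
for n,l in (("scene",[(213,180),(185,150),(125,193),(260,133)]),("side",[(333,282),(367,330),(415,278),(275,348)])):
    print(n,np.round(onz(d[n],l,.03),3).tolist())
a=d['scene']['frame'][140:390,180:390]; b=d['side']['frame'][150:310,235:350]
A=cv2.resize(a,(420,500),interpolation=cv2.INTER_CUBIC); A=cv2.resize(a,(500,595),interpolation=cv2.INTER_CUBIC)
B=cv2.resize(b[95:160,70:115],(290,419),interpolation=cv2.INTER_CUBIC)
im=np.zeros((595,795,3),np.uint8); im[:,:500]=A; im[:419,502:792]=B
cv2.imwrite('pics/z1.png',im[:,:,::-1])
E
```

```text
scene [[0.515, -0.317, 0.03], [0.501, -0.474, 0.03], [0.706, -0.412, 0.03], [0.301, -0.411, 0.03]]
side [[0.501, -0.336, 0.03], [0.49, -0.494, 0.03], [0.682, -0.421, 0.03], [0.29, -0.438, 0.03]]
```

View pics/z1.png

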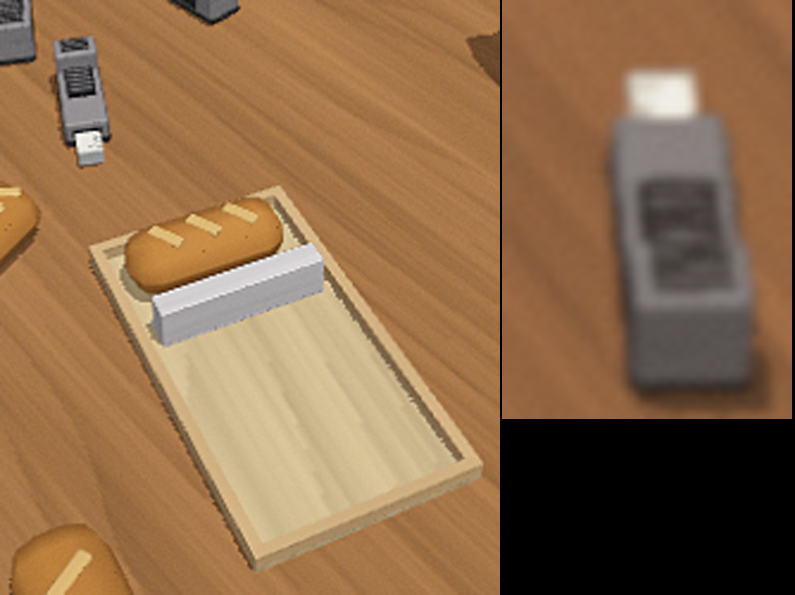

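The crop shows the target tape with nose toward the tray, hook at crop (90,150), hump at the top. The tray's top outer corners are at crop (90,248), (280,188), (480,464) and (258,557). The divider's foot runs from (167,343) to (322,283).

```bash
python3 - <<'E'
from h import *; import pickle
d=pickle.load(open('c0.pkl','rb'));c=d['scene'];k=500/210
f=lambda l:[(x/k+180,y/k+140) for x,y in l]
Q=onz(c,f([(90,248),(280,188),(480,464),(258,557)]),.019);print(np.round(Q,4))
print([np.linalg.norm(Q[i]-Q[(i+1)%4]) for i in range(4)])
# wood mask in both views, corners
for n,seed in (("scene",(300,310)),("side",(270,180))):
    hsv=cv2.cvtColor(d[n]['frame'],cv2.COLOR_RGB2HSV)
    m=cv2.inRange(hsv,(10,50,150),(28,140,255)); m=cv2.morphologyEx(m,cv2.MORPH_CLOSE,np.ones((5,5)))
    cs,_=cv2.findContours(m,cv2.RETR_EXTERNAL,cv2.CHAIN_APPROX_NONE)
    for q in sorted(cs,key=cv2.contourArea)[-3:]:
        if cv2.pointPolygonTest(q,seed,False)>0:
            h=cv2.convexHull(q); a=cv2.approxPolyDP(h,4,True)[:,0]; print(n,cv2.contourArea(q),a.tolist(),np.round(onz(d[n],a,.019),3).tolist())
print('div foot',np.round(onz(c,f([(167,343),(322,283)]),.006),4))
print('div top',np.round(onz(c,f([(165,303),(322,257)]),.046),4))
E
```

```text
[[ 0.6227 -0.1346  0.019 ]
 [ 0.4403 -0.0877  0.019 ]
 [ 0.5255  0.2472  0.019 ]
 [ 0.705   0.202   0.019 ]]
[np.float64(0.18830609275082158), np.float64(0.34558363586186797), np.float64(0.18511957267127824), np.float64(0.3465620827885811)]
scene 55172.5 [[0, 172], [3, 165], [102, 125], [303, 125], [433, 199], [500, 264], [543, 317], [559, 358], [388, 419], [126, 419], [114, 411], [4, 212]] [[0.934, -0.738, 0.019], [0.918, -0.766, 0.019], [0.615, -0.766, 0.019], [0.173, -0.38, 0.019], [0.151, 0.063, 0.019], [0.208, 0.289, 0.019], [0.262, 0.426, 0.019], [0.321, 0.498, 0.019], [0.637, 0.368, 0.019], [0.965, 0.107, 0.019], [0.974, 0.082, 0.019], [0.972, -0.557, 0.019]]
side 6477.5 [[233, 156], [272, 134], [291, 143], [379, 219], [368, 228], [265, 235], [251, 227], [238, 204]] [[0.521, 0.307, 0.019], [0.695, 0.367, 0.019], [0.725, 0.283, 0.019], [0.747, -0.187, 0.019], [0.698, -0.204, 0.019], [0.439, -0.091, 0.019], [0.42, -0.043, 0.019], [0.431, 0.068, 0.019]]
div foot [[ 0.6293 -0.0105  0.006 ]
 [ 0.4831  0.02    0.006 ]]
div top [[ 0.6238 -0.0171  0.046 ]
 [ 0.4892  0.025   0.046 ]]
```

arm_command --targets '[{"rot":[0,0,0],"offset":[-1,5,0],"gripper":0},{"rot":[0,0,0],"offset":[-3.5,9,0],"gripper":0},{"rot":[0,0,0],"offset":[-6,13,0],"gripper":0},{"rot":[0,0,0],"offset":[-9,17,0],"gripper":0},{"rot":[0,0,0],"offset":[-12.5,20,0],"gripper":0},{"rot":[0,0,0],"offset":[-16,23,0],"gripper":0},{"rot":[0,0,0],"offset":[-20,26,0],"gripper":0},{"rot":[0,0,0],"offset":[-24,29,0],"gripper":0}]'

```text
time_s: 0.9
position: [0.3728, 0.304, 0.292]
tcp_rot: [[0.235, 0.972, -0.0], [0.972, -0.235, -0.0], [-0.0, -0.0, -1.0]]
force: [0.8, -0.3, 0.0]
opening: 1.0
```

arm_command --targets '[{"rot":[0,0,0],"offset":[-2.5,4,-1.5],"gripper":0},{"rot":[0,0,0],"offset":[-5,8,-3],"gripper":0},{"rot":[0,0,0],"offset":[-7.5,12,-4.5],"gripper":0},{"rot":[0,0,0],"offset":[-10,16,-6],"gripper":0},{"rot":[0,0,0],"offset":[-13,20,-7],"gripper":0},{"rot":[0,0,0],"offset":[-16,24,-8],"gripper":0},{"rot":[0,0,0],"offset":[-16,24,-8],"gripper":0},{"rot":[0,0,0],"offset":[-16,24,-8],"gripper":0}]'

```text
time_s: 1.7
position: [0.5684, 0.0926, 0.3717]
tcp_rot: [[0.238, 0.971, -0.001], [0.971, -0.238, 0.0], [0.0, -0.001, -1.0]]
force: [-0.3, 0.5, -0.2]
opening: 0.996
```

```bash
python3 - <<'E'
from rig import bot, viewer
import cv2, numpy as np, pickle
c=viewer.capture("wrist");pickle.dump(c,open('w1.pkl','wb'));cv2.imwrite('pics/w1.png',c['frame'][:,:,::-1])
print(bot.read_state()['position'],c['fx'],c['D'],np.round(c['view'],3).tolist())
V=c['view'];print(-V[:3,:3].T@V[:3,3])
E
```

```text
[0.56739504 0.0937184  0.37141584] 345.75207968002127 [-0.02037312  0.          0.          0.          0.        ] [[0.239, 0.971, -0.0, -0.225], [0.936, -0.231, 0.265, -0.564], [0.257, -0.064, -0.964, 0.326], [0.0, 0.0, 0.0, 1.0]]
[0.49777537 0.10888707 0.46348297]
```

View pics/w1.png

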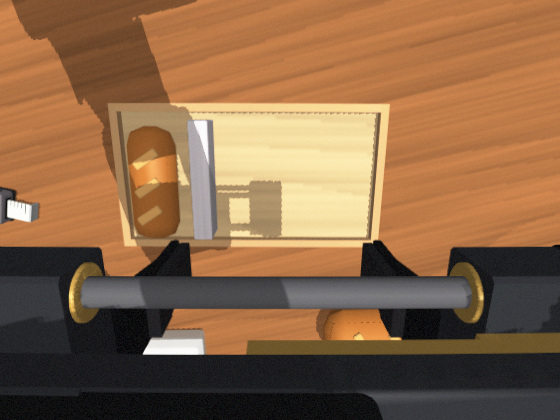

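The wrist view has the tray's outer rim corners near (109,104), (389,104), (380,247) and (122,247). The divider spans columns 190–215 and the tip of the tape's hook is at (38,212). Next I'll fit the edge lines.

```bash
python3 - <<'E'
from h import *; import pickle
c=pickle.load(open('w1.pkl','rb'));g=c['frame'].astype(int)
for r in (135,150,165): print(r,'div',g[r,184:222].sum(1).tolist())
L=cv2.cvtColor(c['frame'],cv2.COLOR_RGB2LAB).astype(float)
hsv=cv2.cvtColor(c['frame'],cv2.COLOR_RGB2HSV).astype(float)
S=cv2.GaussianBlur(c['frame'].astype(np.float32)[:,:,2],(0,0),.7) # blue: wood light vs counter
def edge(p): # p: list of (u,v) along profile; strongest gradient subpixel
    v=np.array([S[y,x] for x,y in p]);gr=np.abs(np.diff(v));i=int(np.argmax(gr))
    a=gr[max(i-1,0):i+2];o=(a*np.arange(max(i-1,0),max(i-1,0)+len(a))).sum()/a.sum()+.5
    return o
R=[(375+edge([(x,y) for x in range(375,398)]),y) for y in range(115,238,3)]
Lf=[(102+edge([(x,y) for x in range(102,118)]),y) for y in range(115,160,3)]
T=[(x,97+edge([(x,y) for y in range(97,108)])) for x in range(125,380,5)]
B=[(x,241+edge([(x,y) for y in range(241,254)])) for x in range(195,360,5)]
ln={}
for n,p,o in (('R',R,0),('L',Lf,0),('T',T,0),('B',B,0)):
    w=onz(c,p,.019)[:,:2]; vx,vy,x0,y0=cv2.fitLine(w.astype(np.float32),cv2.DIST_HUBER,0,.001,.001).ravel()
    res=np.abs((w-[x0,y0])@[-vy,vx]); ln[n]=(np.array([x0,y0]),np.array([vx,vy])); print(n,np.degrees(np.arctan2(vy,vx))%180,np.round([x0,y0],4),'res',np.median(res),len(p))
def X(a,b):
    (p,u),(q,v)=ln[a],ln[b]; s=np.linalg.solve(np.c_[u,-v],q-p); return p+u*s[0]
RT,RB,LT,LB=X('R','T'),X('R','B'),X('L','T'),X('L','B')
print(RT,RB,LT,LB,'w',np.linalg.norm(RT-RB),np.linalg.norm(LT-LB),'l',np.linalg.norm(RT-LT),np.linalg.norm(RB-LB),'mid',(RT+RB)/2)
E
```

```text
135 div [402, 399, 395, 378, 462, 511, 522, 509, 512, 512, 518, 518, 526, 525, 526, 622, 741, 756, 757, 758, 757, 756, 739, 593, 425, 373, 369, 375, 373, 498, 602, 624, 625, 624, 618, 622, 619, 623]
150 div [438, 427, 433, 433, 416, 490, 513, 514, 511, 514, 518, 522, 516, 523, 522, 520, 523, 537, 544, 553, 734, 753, 753, 725, 508, 386, 372, 373, 367, 387, 609, 655, 659, 653, 652, 655, 658, 654]
165 div [413, 406, 408, 397, 413, 397, 487, 518, 519, 509, 508, 514, 514, 520, 525, 523, 516, 523, 529, 531, 540, 542, 530, 516, 484, 385, 370, 375, 369, 367, 443, 613, 636, 633, 636, 634, 633, 633]
R 170.6721 [0.6098 0.2203] res 0.0017182831306095181 41
L 166.06018 [ 0.4812 -0.1025] res 0.0001375986473474554 15
T 75.90357 [0.479 0.08 ] res 0.00010382806848643956 51
B 76.03396 [0.6697 0.0604] res 4.5693851293666e-05 33
[0.5180439  0.23538256] [0.70560884 0.20457387] [ 0.43600583 -0.09131099] [ 0.6206261  -0.13713609] w 0.19007838 0.19022244 l 0.3368366 0.352119 mid [0.61182636 0.21997821]
```

```bash
python3 - <<'E'
from h import *; import pickle
c=pickle.load(open('w1.pkl','rb'))
S=cv2.GaussianBlur(c['frame'].astype(np.float32)[:,:,2],(0,0),.7)
p=[]
for y in range(112,240,4):
    lin=389-(y-104)*9/143; x=np.arange(int(lin)-4,int(lin)+6); gr=np.maximum(0,-np.diff(S[y,x])); p.append(((gr*(x[:-1]+.5)).sum()/gr.sum(),y))
w=onz(c,p,.019)[:,:2]
a=np.radians(75.97);ux=np.array([np.cos(a),np.sin(a)]);uy=np.array([-ux[1],ux[0]])
print('R along x:',np.round(w@ux,4), 'ang',np.degrees(np.polyfit(w@uy,w@ux,1)[0]))
LT,LB=np.array([.4360,-.0913]),np.array([.6206,-.1371]);print('L',LT@ux,LB@ux,'y',LT@uy,LB@uy)
print('top',onz(c,[(207.2,135),(207.9,150),(208.4,165)],.046)[:,:2]@ux,'foot',onz(c,[(213,135),(213.55,150),(214.35,165)],.006)[:,:2]@ux)
s=pickle.load(open('c0.pkl','rb'))['scene']
print('scene foot',onz(s,[(167/2.381+180,343/2.381+140),(322/2.381+180,283/2.381+140)],.006)[:,:2]@ux)
print('tape hook end at z~.018',onz(c,[(38,212)],.018))
E
```

```text
R along x: [0.3666 0.3667 0.3667 0.3667 0.3666 0.3667 0.3667 0.3667 0.3667 0.3666
 0.3666 0.3665 0.3665 0.3667 0.3665 0.3666 0.3666 0.3666 0.3665 0.3666
 0.3665 0.3666 0.3664 0.3668 0.3664 0.3666 0.3665 0.3666 0.3665 0.3665
 0.3664 0.3666] ang 0.049630917523147064
L 0.017123017223581283 0.017441841567391564 y -0.44512750115125543 -0.6353239741759616
top [0.14498011 0.14497582 0.14472227] foot [0.14473868 0.14462014 0.14482552]
scene foot [0.14233288 0.13651886]
tape hook end at z~.018 [[ 0.54638694 -0.23506046  0.018     ]]
```

arm_command --targets '[{"rot":[0,0,8],"offset":[-4.5,0.5,0],"gripper":0},{"rot":[0,0,16],"offset":[-9,1,0],"gripper":0},{"rot":[0,0,24],"offset":[-13.5,1.5,0],"gripper":0},{"rot":[0,0,32],"offset":[-18,2,0],"gripper":0},{"rot":[0,0,40],"offset":[-22.5,2.5,1],"gripper":0},{"rot":[0,0,48],"offset":[-27,3,2],"gripper":0},{"rot":[0,0,56],"offset":[-31.5,3.5,3],"gripper":0},{"rot":[0,0,64],"offset":[-36,4,4],"gripper":0}]'

```text
time_s: 2.55
position: [0.5214, -0.2647, 0.3315]
tcp_rot: [[0.977, 0.211, -0.001], [0.211, -0.977, 0.002], [-0.001, -0.002, -1.0]]
force: [0.3, 1.0, 0.5]
opening: 0.996
```

arm_command --targets '[{"rot":[0,0,8],"offset":[-1,2,1],"gripper":0},{"rot":[0,0,16],"offset":[-2,4,2],"gripper":0},{"rot":[0,0,24],"offset":[-2.2,5,3],"gripper":0},{"rot":[0,0,30],"offset":[-2.2,5,3],"gripper":0},{"rot":[0,0,30],"offset":[-2.2,5,3],"gripper":0},{"rot":[0,0,30],"offset":[-2.2,5,3],"gripper":0}]'

```text
time_s: 3.15
position: [0.5114, -0.3173, 0.3021]
tcp_rot: [[0.954, -0.299, -0.001], [-0.299, -0.954, 0.001], [-0.001, -0.001, -1.0]]
force: [0.3, 0.8, 0.2]
opening: 1.003
```

```bash
python3 - <<'E'
from rig import bot, viewer
import cv2, numpy as np, pickle
c=viewer.capture("wrist");pickle.dump(c,open('w2.pkl','wb'));cv2.imwrite('pics/w2.png',c['frame'][:,:,::-1])
s=bot.read_state();print(s['position'],s['tcp_rot'][:,0]); V=c['view'];print(-V[:3,:3].T@V[:3,3])
E
```

```text
[ 0.51153528 -0.31757027  0.30228984] [ 9.54168302e-01 -2.99270186e-01 -4.56484569e-04]
[ 0.53367222 -0.24870494  0.3938236 ]
```

View pics/w2.png

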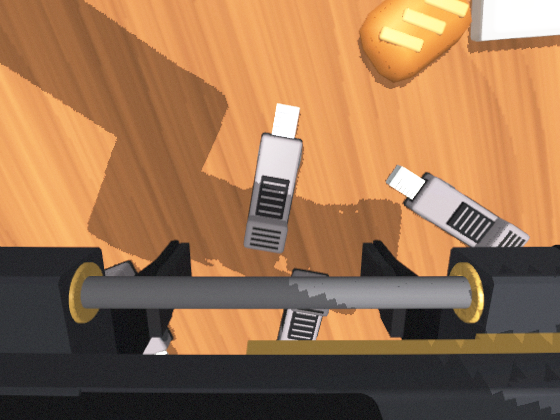

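The target is seen cleanly here: blade end at (277,103)–(300,107), nose deck edge at (262,133)–(301,139), and hump back top edge at (245,248)–(283,252). The roll is at the top right, 0.1 m or more away.

```bash
python3 - <<'E'
from h import *; import pickle
c=pickle.load(open('w2.pkl','rb'))
n=onz(c,[(262,133),(301,139)],.03)[:,:2];b=onz(c,[(245,248),(283,252)],.052)[:,:2];e=onz(c,[(277,103),(300,107)],.0175)[:,:2]
print('nose',n,np.linalg.norm(n[0]-n[1]),'back',b,np.linalg.norm(b[0]-b[1]),'blade',e,np.linalg.norm(e[0]-e[1]))
N,B,E=n.mean(0),b.mean(0),e.mean(0);v=N-B;print('len',np.linalg.norm(v),'ang',np.degrees(np.arctan2(v[1],v[0])),'to blade',np.linalg.norm(E-B),np.degrees(np.arctan2(*(E-B)[::-1])))
# contour of the bright case sides for angle/edges
im=cv2.resize(c['frame'][90:265,225:325],None,fx=4,fy=4,interpolation=cv2.INTER_CUBIC)[:,:,::-1]
im=im[:700][0:700];im=cv2.resize(im,(340,595));s2=cv2.cvtColor(c['frame'],cv2.COLOR_RGB2HSV)
m=cv2.inRange(s2,(0,0,0),(179,70,255));m=cv2.resize(cv2.cvtColor(m[90:265,225:325],cv2.COLOR_GRAY2BGR),(340,595),interpolation=0)
cv2.imwrite('pics/z2.png',np.hstack([im,m]))
E
```

```text
nose [[ 0.51281879 -0.26499837]
 [ 0.54948893 -0.28290983]] 0.04081077553573539 back [[ 0.45977538 -0.37236241]
 [ 0.49692861 -0.38878668]] 0.04062165618562815 blade [[ 0.53657084 -0.24100728]
 [ 0.55834737 -0.25206411]] 0.02442274453358144
len 0.11897880044250832 ang 63.65391192187743 to blade 0.1508051876734556 62.72548885070949
```

View pics/z2.png

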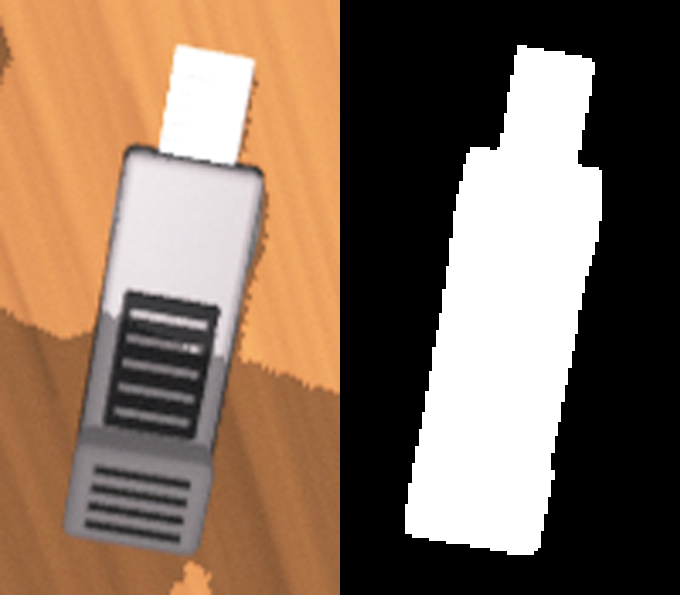

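arm_command --targets '[{"rot":[0,0,5],"offset":[-0.3,0.7,4],"gripper":0},{"rot":[0,0,9.2],"offset":[-0.3,0.7,8],"gripper":0},{"rot":[0,0,9.2],"offset":[-0.3,0.7,12],"gripper":0},{"rot":[0,0,9.2],"offset":[-0.3,0.7,16],"gripper":0},{"rot":[0,0,9.2],"offset":[-0.3,0.7,19],"gripper":0},{"rot":[0,0,9.2],"offset":[-0.3,0.7,21.5],"gripper":0},{"rot":[0,0,9.2],"offset":[-0.3,0.7,22.6],"gripper":0},{"rot":[0,0,9.2],"offset":[-0.3,0.7,22.6],"gripper":0}]'

```text
time_s: 4.0
position: [0.506, -0.3238, 0.0751]
tcp_rot: [[0.893, -0.45, -0.002], [-0.45, -0.893, 0.002], [-0.003, -0.001, -1.0]]
force: [-0.1, 0.2, 0.6]
opening: 0.999
```

arm_command --targets '[{"rot":[0,0,0],"offset":[0,0,0],"gripper":0.6},{"rot":[0,0,0],"offset":[0,0,0],"gripper":0.7},{"rot":[0,0,0],"offset":[0,0,0],"gripper":0.7},{"rot":[0,0,0],"offset":[0,0,0],"gripper":0.7},{"rot":[0,0,0],"offset":[0,0,0],"gripper":0.7},{"rot":[0,0,0],"offset":[0,0,0],"gripper":0.7}]'

```text
time_s: 4.6
position: [0.5064, -0.3249, 0.0766]
tcp_rot: [[0.892, -0.451, 0.0], [-0.451, -0.892, -0.0], [0.0, 0.0, -1.0]]
force: [0.6, 0.1, 0.8]
opening: 0.541
```

arm_command --targets '[{"rot":[0,0,0],"offset":[0,0,0],"gripper":0.9},{"rot":[0,0,0],"offset":[0,0,0],"gripper":0.9},{"rot":[0,0,0],"offset":[0,0,0],"gripper":0.9},{"rot":[0,0,0],"offset":[0,0,-1],"gripper":0.9},{"rot":[0,0,0],"offset":[0,0,-3],"gripper":0.9},{"rot":[0,0,0],"offset":[0,0,-6],"gripper":0.9},{"rot":[0,0,0],"offset":[0,0,-8],"gripper":0.9},{"rot":[0,0,0],"offset":[0,0,-8],"gripper":0.9}]'

```text
time_s: 5.4
position: [0.5077, -0.3258, 0.1587]
tcp_rot: [[0.892, -0.451, 0.004], [-0.451, -0.892, -0.004], [0.006, 0.001, -1.0]]
force: [0.6, -1.2, -5.8]
opening: 0.506
```

```bash
python3 - <<'E'
from rig import bot, viewer
import cv2, numpy as np, pickle
s=bot.read_state();print(s['position'],s['tcp_rot'].round(4).tolist(),s['force'],s['opening'])
c=viewer.capture("wrist");pickle.dump(c,open('w3.pkl','wb'));d=viewer.capture("scene");pickle.dump(d,open('s3.pkl','wb'))
im=np.zeros((420,795,3),np.uint8);im[:,:400]=c['frame'][:,80:480];im[:,402:795]=cv2.resize(d['frame'][90:300,130:326],(393,420),interpolation=2)
cv2.imwrite('pics/w3.png',im[:,:,::-1])
E
```

```text
[ 0.50765347 -0.32576816  0.15871717] [[0.8924, -0.4512, 0.0044], [-0.4512, -0.8924, -0.0039], [0.0057, 0.0015, -1.0]] [ 0.55178983 -1.19791036 -5.83634414] 0.5055804592762195
```

View pics/w3.png

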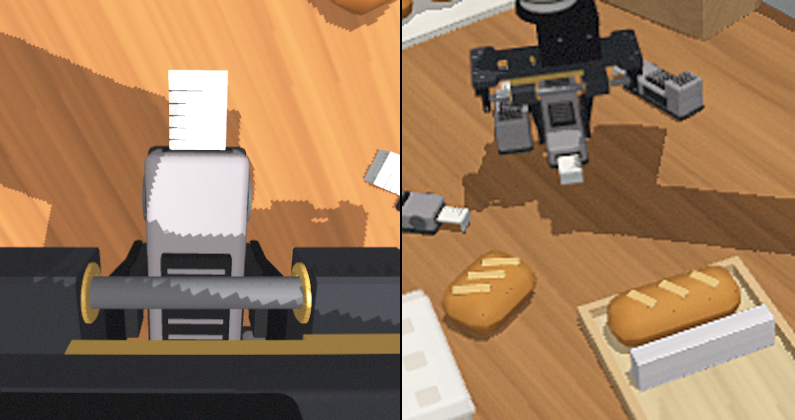

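The tape is held squarely and clear of the counter, with the blade end at full-frame (248..308, 70) and the nose edge at row 150. Next I'll compute where the hook lies in the tool frame.

```bash
python3 - <<'E'
from h import *; import pickle
c=pickle.load(open('w3.pkl','rb'))
P=np.array([0.50765,-0.32577,0.15872]);R=np.array([[0.8924,-0.4512,0.0044],[-0.4512,-0.8924,-0.0039],[0.0057,0.0015,-1]])
g=c['frame'].astype(int)[:,:,2]
print(g[60:80,278].tolist(), g[90,240:256].tolist(), g[90,300:316].tolist())
q=onz(c,[(248,70),(308,70)],.0822+.0168); print('hook end tool mm',((q-P)@R*1000).round(1))
q=onz(c,[(226,150),(328,150)],.0822+.03); print('nose tool mm',((q-P)@R*1000).round(1))
E
```

```text
[103, 102, 102, 105, 102, 104, 105, 106, 107, 122, 240, 255, 255, 255, 255, 255, 255, 255, 255, 255] [104, 101, 102, 100, 103, 104, 103, 105, 94, 97, 99, 132, 168, 178, 180, 181] [255, 255, 255, 255, 255, 255, 255, 182, 104, 104, 108, 106, 109, 108, 107, 109]
hook end tool mm [[-10.7 -88.5  59.5]
 [ 13.9 -88.5  59.7]]
nose tool mm [[-19.1 -57.3  46.3]
 [ 21.4 -57.3  46.6]]
```

arm_command --targets '[{"rot":[0,0,-1.5],"offset":[-0.6,-2,-2],"gripper":0.9},{"rot":[0,0,-3],"offset":[-1.8,-6,-3],"gripper":0.9},{"rot":[0,0,-4.5],"offset":[-3.1,-10.5,-3],"gripper":0.9},{"rot":[0,0,-6],"offset":[-4.5,-15,-3],"gripper":0.9},{"rot":[0,0,-8],"offset":[-5.9,-19.5,-3],"gripper":0.9},{"rot":[0,0,-10],"offset":[-7.2,-24,-3],"gripper":0.9},{"rot":[0,0,-12],"offset":[-8.5,-28.5,-3],"gripper":0.9},{"rot":[0,0,-12.8],"offset":[-9.8,-33,-3],"gripper":0.9}]'

```text
time_s: 6.3
position: [0.5667, 0.016, 0.1842]
tcp_rot: [[0.97, -0.242, -0.004], [-0.242, -0.97, 0.001], [-0.004, 0.0, -1.0]]
force: [0.6, 0.7, -5.1]
opening: 0.504
```

arm_command --targets '[{"rot":[0,0,0],"offset":[-0.2,-4,0],"gripper":0.9},{"rot":[0,0,0],"offset":[-0.4,-8,0],"gripper":0.9},{"rot":[0,0,0],"offset":[-0.6,-11.5,1],"gripper":0.9},{"rot":[0,0,0],"offset":[-0.6,-13.8,3],"gripper":0.9},{"rot":[0,0,0],"offset":[-0.6,-13.8,6],"gripper":0.9},{"rot":[0,0,0],"offset":[-0.6,-13.8,7],"gripper":0.9},{"rot":[0,0,0],"offset":[-0.6,-13.8,7],"gripper":0.9},{"rot":[0,0,0],"offset":[-0.6,-13.8,7],"gripper":0.9}]'

```text
time_s: 7.1
position: [0.5954, 0.1486, 0.1159]
tcp_rot: [[0.97, -0.243, -0.001], [-0.243, -0.97, -0.0], [-0.001, 0.0, -1.0]]
force: [1.3, 0.1, -4.7]
opening: 0.502
```

```bash
python3 - <<'E'
from rig import bot, viewer
import cv2, numpy as np, pickle
s=bot.read_state();p=s['position'];print(p,s['tcp_rot'].round(4).tolist(),s['force'],s['opening'])
a=np.radians(75.97);print('tray xy',p[0]*np.cos(a)+p[1]*np.sin(a),-p[0]*np.sin(a)+p[1]*np.cos(a))
c=viewer.capture("wrist");pickle.dump(c,open('w4.pkl','wb'));d=viewer.capture("side")
im=np.zeros((420,795,3),np.uint8);im[:,:400]=c['frame'][:,80:480];im[:,402:795]=cv2.resize(d['frame'][90:300,190:386],(393,420),interpolation=2)
cv2.imwrite('pics/w4.png',im[:,:,::-1])
E
```

```text
[0.59539861 0.14857684 0.11588725] [[0.9699, -0.2433, -0.001], [-0.2433, -0.9699, -0.0001], [-0.0009, 0.0003, -1.0]] [ 1.30684923  0.13063247 -4.7454992 ] 0.5018865770531554
tray xy 0.2884870684863839 -0.5416177594368979
```

View pics/w4.png

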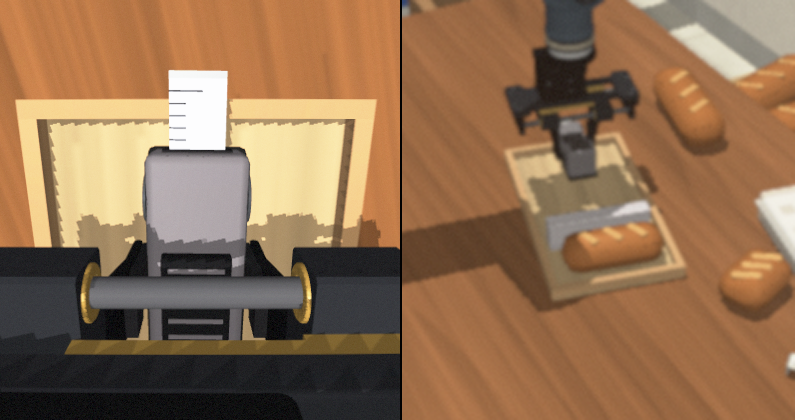

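The blade points out over the free end's rim, whose outer edge is at row 99. The side view shows the case above the tray between the divider and the rim. I'll check the hook margin before lowering.

```bash
python3 - <<'E'
from h import *; import pickle
c=pickle.load(open('w4.pkl','rb'));a=np.radians(75.97);ux=np.array([np.cos(a),np.sin(a)]);uy=np.array([-ux[1],ux[0]])
b=c['frame'][:,:,2].astype(int);print(b[92:106,150].tolist(),b[92:106,400].tolist())
q=onz(c,[(150,99.5),(400,99.5)],.019)[:,:2];print('rim',q@ux)
q=onz(c,[(99,99.5),(454,99.5)],.019)[:,:2];print('rim corners y',q@uy)
q=onz(c,[(248,70),(308,70)],.1159-.0766+.0168)[:,:2];print('hook outer',q@ux,q@uy)
E
```

```text
[70, 76, 77, 75, 76, 73, 74, 117, 147, 150, 148, 147, 149, 148] [71, 69, 70, 71, 71, 72, 72, 134, 143, 145, 148, 145, 145, 145]
rim [0.36665527 0.36637817]
rim corners y [-0.44908169 -0.63531175]
hook outer [0.37690921 0.37685557] [-0.53061253 -0.55525845]
```

arm_command --targets '[{"rot":[0,0,0],"offset":[0,-0.3,0],"gripper":0.9},{"rot":[0,0,0],"offset":[0,-0.3,1],"gripper":0.9},{"rot":[0,0,0],"offset":[0,-0.3,2],"gripper":0.9},{"rot":[0,0,0],"offset":[0,-0.3,2.7],"gripper":0.9},{"rot":[0,0,0],"offset":[0,-0.3,3.1],"gripper":0.9},{"rot":[0,0,0],"offset":[0,-0.3,3.3],"gripper":0.9},{"rot":[0,0,0],"offset":[0,-0.3,3.3],"gripper":0.9},{"rot":[0,0,0],"offset":[0,-0.3,3.3],"gripper":0.9}]'

```text
time_s: 8.0
position: [0.5965, 0.1522, 0.0833]
tcp_rot: [[0.97, -0.242, 0.001], [-0.242, -0.97, 0.0], [0.001, -0.0, -1.0]]
force: [-0.4, -0.4, -5.2]
opening: 0.501
```

arm_command --targets '[{"rot":[0,0,0],"offset":[0,0,0.1],"gripper":0.9},{"rot":[0,0,0],"offset":[0,0,0.15],"gripper":0.9},{"rot":[0,0,0],"offset":[0,0,0.15],"gripper":0.9}]'

```text
time_s: 8.3
position: [0.5965, 0.1522, 0.0825]
tcp_rot: [[0.97, -0.242, 0.001], [-0.242, -0.97, 0.0], [0.001, -0.0, -1.0]]
force: [0.1, -0.0, -0.7]
opening: 0.504
```

arm_command --targets '[{"rot":[0,0,0],"offset":[0,0,0.15],"gripper":0.3},{"rot":[0,0,0],"offset":[0,0,0.15],"gripper":0.3},{"rot":[0,0,0],"offset":[0,0,0.15],"gripper":0.3},{"rot":[0,0,0],"offset":[0,0,0.15],"gripper":0.3},{"rot":[0,0,0],"offset":[0,0,-3],"gripper":0.3},{"rot":[0,0,0],"offset":[0,0,-7],"gripper":0.3},{"rot":[0,0,0],"offset":[0,0,-9],"gripper":1},{"rot":[0,0,0],"offset":[0,0,-9],"gripper":1}]'

```text
time_s: 9.1
position: [0.5984, 0.1524, 0.1753]
tcp_rot: [[0.97, -0.242, 0.008], [-0.242, -0.97, 0.001], [0.007, -0.002, -1.0]]
force: [0.5, -0.2, -0.8]
opening: 0.595
```

```bash
python3 - <<'E'
from rig import bot, viewer
import cv2, numpy as np, pickle
s=bot.read_state();p=s['position'];print(p,s['force'],s['opening'])
a=np.radians(75.97);print('tray xy',p[0]*np.cos(a)+p[1]*np.sin(a),-p[0]*np.sin(a)+p[1]*np.cos(a))
c=viewer.capture("wrist");pickle.dump(c,open('w5.pkl','wb'));d=viewer.capture("scene")
im=np.zeros((420,795,3),np.uint8);im[:,:400]=c['frame'][:,80:480];im[:,402:795]=cv2.resize(d['frame'][205:380,220:383],(393,420),interpolation=2)
cv2.imwrite('pics/w5.png',im[:,:,::-1])
E
```

```text
[0.59836737 0.15238255 0.17531348] [ 0.53557873 -0.23193761 -0.82323241] 0.5949578507658996
tray xy 0.2928989575234286 -0.5435753415590625
```

View pics/w5.png

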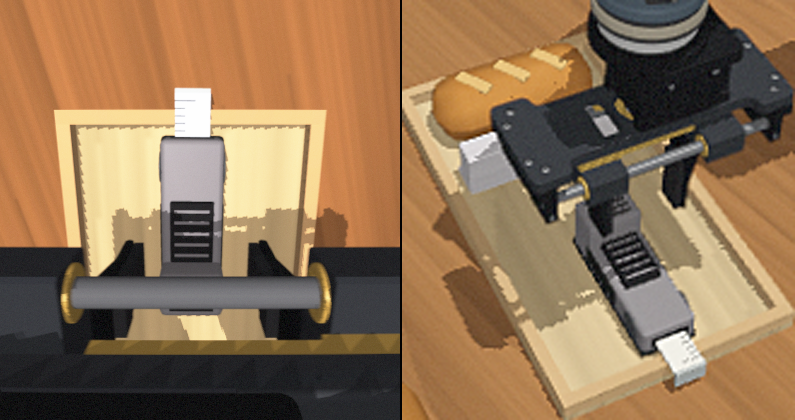

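The tape stands in the tray: nose edge at row 137, hump front at about row 264, hook end at row 88, outside the rim's outer edge at row 110. The scene view confirms that the hook hangs outside the rim.

```bash
python3 - <<'E'
from h import *; import pickle
c=pickle.load(open('w5.pkl','rb'));a=np.radians(75.97);ux=np.array([np.cos(a),np.sin(a)]);uy=np.array([-ux[1],ux[0]])
b=c['frame'].sum(2);print(b[84:92,273].tolist(),b[132:142,273].tolist(),b[255:275,250].tolist(),b[106:114,180].tolist())
for n,uv,z in (('hook',[(256,88),(291,88)],.0228),('nose',[(242,137),(304,137)],.036),('hump',[(243,264),(302,264)],.058),('rim',[(180,109.7),(360,109.7)],.019)):
    q=onz(c,uv,z)[:,:2];print(n,(q@ux).round(4),(q@uy).round(4))
E
```

```text
[423, 428, 428, 485, 678, 747, 746, 747] [762, 762, 762, 763, 727, 312, 227, 319, 419, 482] [220, 222, 215, 215, 210, 217, 228, 240, 229, 228, 240, 229, 236, 232, 240, 238, 238, 238, 252, 269] [395, 393, 405, 490, 620, 624, 625, 626]
hook [0.3803 0.3803] [-0.5317 -0.5552]
nose [0.3489 0.3488] [-0.5227 -0.5634]
hump [0.2683 0.2682] [-0.5231 -0.5619]
rim [0.3664 0.3663] [-0.4787 -0.6034]
```

arm_command --targets '[{"rot":[0,0,0],"offset":[0,1.7,0],"gripper":1},{"rot":[0,0,0],"offset":[0,1.7,0],"gripper":1},{"rot":[0,0,0],"offset":[0,1.7,0],"gripper":1},{"rot":[0,0,0],"offset":[0,1.7,0],"gripper":1},{"rot":[0,0,0],"offset":[0,1.7,0],"gripper":1},{"rot":[0,0,0],"offset":[0,1.7,0],"gripper":1},{"rot":[0,0,0],"offset":[0,1.7,0],"gripper":1},{"rot":[0,0,0],"offset":[0,1.7,0],"gripper":1}]'

```text
time_s: 10.0
position: [0.5921, 0.1358, 0.1718]
tcp_rot: [[0.97, -0.242, 0.0], [-0.242, -0.97, 0.0], [0.0, -0.0, -1.0]]
force: [0.2, 0.5, 0.7]
opening: 0.005
```

arm_command --targets '[{"rot":[0,0,0],"offset":[0,0,2],"gripper":1},{"rot":[0,0,0],"offset":[0,0,4],"gripper":1},{"rot":[0,0,0],"offset":[0,0,5],"gripper":1},{"rot":[0,0,0],"offset":[0,0,5.5],"gripper":1},{"rot":[0,0,0],"offset":[0,0,5.5],"gripper":1},{"rot":[0,0,0],"offset":[0,0,5.5],"gripper":1}]'

```text
time_s: 10.6
position: [0.5926, 0.1357, 0.1173]
tcp_rot: [[0.97, -0.242, 0.001], [-0.242, -0.97, 0.0], [0.001, -0.0, -1.0]]
force: [-0.5, 0.2, -0.0]
opening: 0.006
```

arm_command --targets '[{"rot":[0,0,0],"offset":[0,0,0.15],"gripper":1},{"rot":[0,0,0],"offset":[0,0.4,0.15],"gripper":1},{"rot":[0,0,0],"offset":[0,0.8,0.15],"gripper":1},{"rot":[0,0,0],"offset":[0,1.2,0.15],"gripper":1},{"rot":[0,0,0],"offset":[0,1.7,0.15],"gripper":1},{"rot":[0,0,0],"offset":[0,2.3,0.15],"gripper":1},{"rot":[0,0,0],"offset":[0,3.0,0.15],"gripper":1},{"rot":[0,0,0],"offset":[0,3.0,0.15],"gripper":1}]'

```text
time_s: 11.4
position: [0.5854, 0.1068, 0.1158]
tcp_rot: [[0.97, -0.244, 0.002], [-0.244, -0.97, 0.002], [0.002, -0.002, -1.0]]
force: [1.1, 5.4, 2.1]
opening: 0.004
```

```bash
python3 - <<'E'
from rig import bot, viewer
import cv2, numpy as np, pickle
s=bot.read_state();p=s['position'];print(p,s['force'])
a=np.radians(75.97);print('tray xy',p[0]*np.cos(a)+p[1]*np.sin(a),-p[0]*np.sin(a)+p[1]*np.cos(a))
c=viewer.capture("wrist");pickle.dump(c,open('w6.pkl','wb'));d=viewer.capture("scene")
im=np.zeros((420,795,3),np.uint8);im[:,:400]=c['frame'][:,80:480];im[:,402:795]=cv2.resize(d['frame'][205:380,220:383],(393,420),interpolation=2)
cv2.imwrite('pics/w6.png',im[:,:,::-1])
E
```

```text
[0.58544556 0.10682633 0.11582953] [1.09990557 5.36152323 2.07925165]
tray xy 0.24556909553718248 -0.5420831950210881
```

View pics/w6.png

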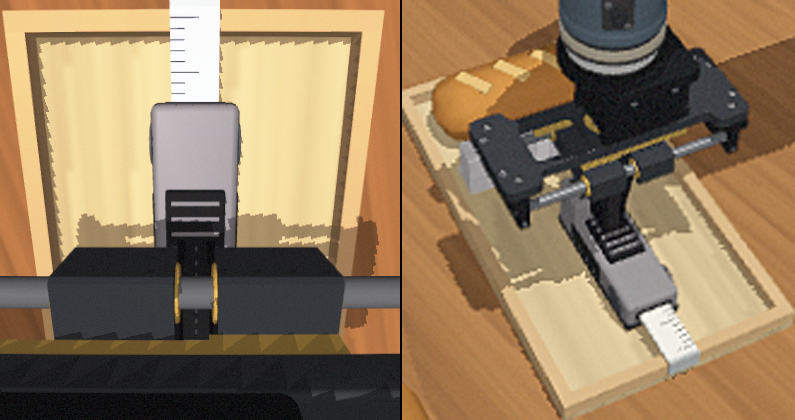

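The hook has caught on the rim and the blade is drawing out, with the case straight. I'll keep dragging.

arm_command --targets '[{"rot":[0,0,0],"offset":[0,0.8,0],"gripper":1},{"rot":[0,0,0],"offset":[0,1.6,0],"gripper":1},{"rot":[0,0,0],"offset":[0,2.4,0],"gripper":1},{"rot":[0,0,0],"offset":[0,3.2,0],"gripper":1},{"rot":[0,0,0],"offset":[0,4.0,0],"gripper":1},{"rot":[0,0,0],"offset":[0,4.8,0],"gripper":1},{"rot":[0,0,0],"offset":[0,5.4,0],"gripper":1},{"rot":[0,0,0],"offset":[0,5.4,0],"gripper":1}]'

```text
time_s: 12.3
position: [0.5722, 0.0544, 0.1158]
tcp_rot: [[0.97, -0.244, 0.002], [-0.244, -0.97, 0.002], [0.002, -0.002, -1.0]]
force: [1.9, 6.3, 1.8]
opening: 0.01
```

arm_command --targets '[{"rot":[0,0,0],"offset":[0,0.2,0],"gripper":1},{"rot":[0,0,0],"offset":[0,0.4,0],"gripper":1},{"rot":[0,0,0],"offset":[0,0.4,0],"gripper":1}]'

```text
time_s: 12.6
position: [0.5715, 0.0516, 0.1158]
tcp_rot: [[0.97, -0.244, 0.003], [-0.244, -0.97, 0.003], [0.002, -0.003, -1.0]]
force: [3.5, 9.0, 2.4]
opening: 0.003
```

arm_command --targets '[{"rot":[0,0,0],"offset":[0,0.1,0],"gripper":1},{"rot":[0,0,0],"offset":[0,0.2,0],"gripper":1},{"rot":[0,0,0],"offset":[0,0.2,0],"gripper":1}]'

```text
time_s: 12.9
position: [0.5714, 0.0513, 0.1159]
tcp_rot: [[0.969, -0.245, 0.004], [-0.245, -0.969, 0.005], [0.002, -0.006, -1.0]]
force: [3.9, 15.9, 1.5]
opening: 0.002
```

```bash
python3 - <<'E'
from rig import bot, viewer
import cv2, numpy as np, pickle
c=viewer.capture("wrist");pickle.dump(c,open('w7.pkl','wb'));d=viewer.capture("scene");pickle.dump(d,open('s7.pkl','wb'))
im=np.zeros((420,795,3),np.uint8);im[:,:400]=c['frame'][:,80:480];im[:,402:795]=cv2.resize(d['frame'][205:380,220:383],(393,420),interpolation=2)
cv2.imwrite('pics/w7.png',im[:,:,::-1])
E
```

```text
(no output)
```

View pics/w7.png

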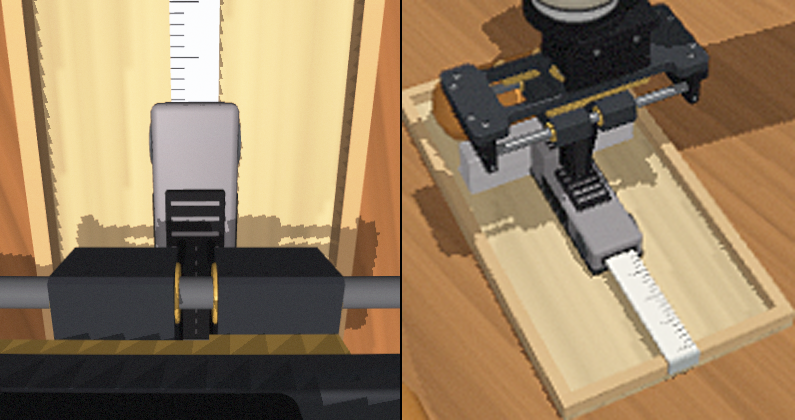

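The back is at the divider (the force rises while the position stays put), the hook is on the rim and the case is straight. Now I'll press the lock plate while holding the case back.

arm_command --targets '[{"rot":[0,0,0],"offset":[0,0,0],"gripper":1},{"rot":[0,0,0],"offset":[0,0,0.2],"gripper":1},{"rot":[0,0,0],"offset":[0,0,0.4],"gripper":1},{"rot":[0,0,0],"offset":[0,0,0.6],"gripper":1},{"rot":[0,0,0],"offset":[0,0,0.8],"gripper":1},{"rot":[0,0,0],"offset":[0,0,0.8],"gripper":1}]'

```text
time_s: 13.6
position: [0.5723, 0.0511, 0.1101]
tcp_rot: [[0.97, -0.245, 0.007], [-0.245, -0.97, 0.004], [0.005, -0.006, -1.0]]
force: [2.8, 15.8, 15.0]
opening: 0.003
```

arm_command --targets '[{"rot":[0,0,0],"offset":[0,0,0.1],"gripper":1},{"rot":[0,0,0],"offset":[0,0,0.2],"gripper":1},{"rot":[0,0,0],"offset":[0,0,0.3],"gripper":1},{"rot":[0,0,0],"offset":[0,0,0.3],"gripper":1}]'

```text
time_s: 14.0
position: [0.5724, 0.0512, 0.108]
tcp_rot: [[0.97, -0.244, 0.007], [-0.244, -0.97, 0.004], [0.006, -0.006, -1.0]]
force: [1.3, 16.5, 20.1]
opening: 0.006
```

arm_command --targets '[{"rot":[0,0,0],"offset":[0,0,0.1],"gripper":1},{"rot":[0,0,0],"offset":[0,0,0.2],"gripper":1},{"rot":[0,0,0],"offset":[0,0,0.3],"gripper":1},{"rot":[0,0,0],"offset":[0,0,0.3],"gripper":1}]'

```text
time_s: 14.4
position: [0.5725, 0.0511, 0.107]
tcp_rot: [[0.97, -0.244, 0.008], [-0.244, -0.97, 0.004], [0.007, -0.006, -1.0]]
force: [-2.9, 16.3, 34.0]
opening: 0.005
```

arm_command --targets '[{"rot":[0,0,0],"offset":[0,0,-0.3],"gripper":1},{"rot":[0,0,0],"offset":[0,0,-0.5],"gripper":1},{"rot":[0,0,0],"offset":[0,-0.3,-0.55],"gripper":1},{"rot":[0,0,0],"offset":[0,-0.6,-0.7],"gripper":1},{"rot":[0,0,0],"offset":[0,-0.8,-1.2],"gripper":1},{"rot":[0,0,0],"offset":[0,-0.8,-4],"gripper":1},{"rot":[0,0,0],"offset":[0,-0.8,-8],"gripper":1},{"rot":[0,0,0],"offset":[0,2,-12],"gripper":1}]'

```text
time_s: 15.2
position: [0.5648, 0.0302, 0.222]
tcp_rot: [[0.971, -0.239, -0.002], [-0.239, -0.971, 0.001], [-0.002, 0.0, -1.0]]
force: [1.6, 0.2, 0.1]
opening: 0.006
```

```bash
python3 - <<'E'
from rig import bot, viewer
import cv2, numpy as np, pickle
s=bot.read_state();print(s['position'],s['force'])
c=viewer.capture("wrist");pickle.dump(c,open('w8.pkl','wb'));d=viewer.capture("scene");pickle.dump(d,open('s8.pkl','wb'))
im=np.zeros((420,795,3),np.uint8);im[:,:400]=c['frame'][:,80:480];im[:,402:795]=cv2.resize(d['frame'][205:380,220:383],(393,420),interpolation=2)
cv2.imwrite('pics/w8.png',im[:,:,::-1])
E
```

```text
[0.56481136 0.03016804 0.22199721] [1.59926016 0.20174036 0.06273422]
```

View pics/w8.png

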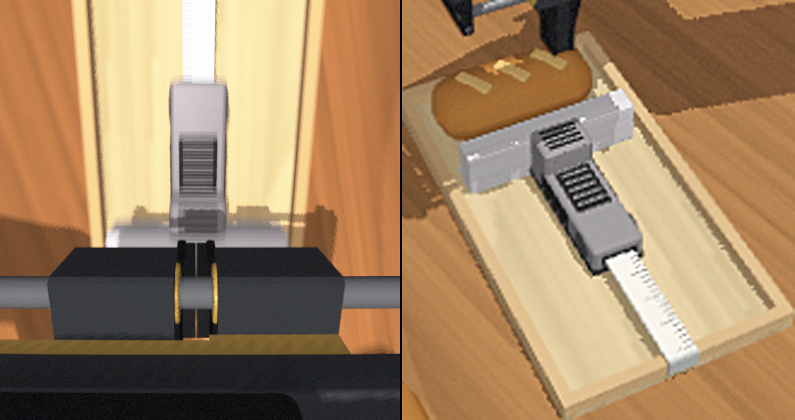

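The robot is clear, the tape is still drawn out with its back at the divider, and the hook is on the rim. I'll let it settle for a moment, then check that nothing creeps.

arm_command --targets '[{"rot":[0,0,0],"offset":[0,0,0],"gripper":1},{"rot":[0,0,0],"offset":[0,0,0],"gripper":1},{"rot":[0,0,0],"offset":[0,0,0],"gripper":1},{"rot":[0,0,0],"offset":[0,0,0],"gripper":1},{"rot":[0,0,0],"offset":[0,0,0],"gripper":1},{"rot":[0,0,0],"offset":[0,0,0],"gripper":1}]'

```text
time_s: 15.9
position: [0.5653, 0.0292, 0.2206]
tcp_rot: [[0.97, -0.242, -0.001], [-0.242, -0.97, 0.0], [-0.001, 0.0, -1.0]]
force: [0.4, -0.4, -0.5]
opening: 0.006
```

```bash
python3 - <<'E'
from rig import viewer
from h import *; import pickle
c=viewer.capture("wrist");d=viewer.capture("scene")
a=np.radians(75.97);ux=np.array([np.cos(a),np.sin(a)])
b=c['frame'].astype(int).sum(2);k=[int(x) for x in b[60:110,278]];u=262;print(b[68:100,u].tolist())
for y0,y1,x0,x1 in ((300,370,285,345),):
  for n in ('s7.pkl','s8.pkl'):
    f=pickle.load(open(n,'rb'))['frame']; p=cv2.phaseCorrelate(f[y0:y1,x0:x1].astype(np.float32).mean(2),d['frame'][y0:y1,x0:x1].astype(np.float32).mean(2));print(n,p, np.abs(f[y0:y1,x0:x1].astype(int)-d['frame'][y0:y1,x0:x1]).mean())
for v in (78,80,82,84,86): print(v,onz(c,[(262,v)],.036)[0,:2]@ux)
# roll check
f0=pickle.load(open('c0.pkl','rb'))['scene']['frame']
for n,(y0,y1,x0,x1) in {'roll':(210,262,145,205),'loaf':(218,270,225,305)}.items(): print(n,cv2.phaseCorrelate(f0[y0:y1,x0:x1].astype(np.float32).mean(2),d['frame'][y0:y1,x0:x1].astype(np.float32).mean(2)))
E
```

```text
[761, 762, 762, 759, 601, 552, 283, 431, 512, 561, 596, 627, 630, 637, 638, 630, 638, 631, 638, 633, 633, 634, 635, 627, 634, 628, 635, 631, 629, 630, 625, 628]
s7.pkl ((-0.007730937881426314, 0.17047317375786974), 1.0574146032333374) 6.446587301587302
s8.pkl ((0.01195880307298225, 0.01613979949638633), 1.00713527009443) 1.298015873015873
78 0.26147094519587444
80 0.260043846073391
82 0.25861291472370546
84 0.25717812951695984
86 0.2557394686830141
roll ((-0.012299547870348704, -0.055676495933720815), 0.9922025740882496)
loaf ((-0.08784130556874459, 0.32744259913829765), 0.37619390620125664)
```

```bash
python3 -c "
from rig import ticket
print(ticket.hand_in())"
```

```text
the job is handed in; nothing more can be done
None
```

The tape measure is in the bread tray with its hook over the free end's rim, its back at the divider and its blade drawn out and locked. I handed it in at about 16 s of the 43 s allowed; the hand-in gives no verdict.

I took the tape farthest to the left and set its hook about 11 mm outside the rim. I let go, dragged the case back by the hump with shut fingers until it met the divider, and pressed the lock plate while still holding it there.

**Divider contact:** while I pushed, the force rose from 9 to 16 N and the case stopped moving. It stopped about 2 mm short of the predicted finger position. Afterwards the nose edge measured 0.2647 m along the tray, against 0.2648 m expected for the back touching the divider.

**Lock plate:** it pressed to a firm stop at 34 N, with the fingertips about 4.7 mm below the plate's unlocked level. That 34 N was higher than the 8–15 N the plate needs. I had no direct reading of the lock joint.

**After letting go:** the case and blade stayed still for about 0.7 s (0.02 pixel shift) and the robot was clear of everything. The room from the rim to the divider is about 222 mm.

**Bystanders:** the roll did not move (0.06 pixel shift). The loaf looked unmoved, but its match score was weak (0.38), because the gripper was in part of that view.

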